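# Close the ham press with its clamp bar

### The arm

A 6-joint arm with a two-finger parallel gripper is mounted at the origin on a cart in front of the work surface, level with it; the furniture and walls round the work are solid. World frame = base frame: x ahead of the robot, y to its left, z up, the work surface at z = 0. Lengths are in m, angles in rad, forces in N, time in s.
With the tool pointing down it reaches from about 0.275 to 0.875 m from the base axis. Payload 12.5 kg.
Tool frame: the origin (TCP) lies at the very end of the fingers, on their centre line; the grasp point (between the pads) lies behind it (r.pinch_z is the z of the grasp point in the tool frame, in m); z points along the fingers, y is the line along which they close (so a half turn about z gives the same grasp; the last joint's range is limited). The gripper opens to 85 mm and grips with 20 to 120 N. Pads are 22 mm wide; open, the fingers measure 114 mm over their backs; the gripper's body (76 mm by 85 mm) begins 54 mm behind the grasp point. The pads swing forward as they close: fully open they stand 13 mm farther back than shut.
Start: joints at [-1.29, 0.351, 1.652, -0, 1.139, -0.085], TCP at [0.197, -0.514, 0.231] pointing down, gripper open.
Joint ranges: [-2.75, 2.75], [-0.79, 2.1], [0.01, 2.65], [-1.57, 4.71], [0.07, 3.14], [-2.87, 2.87]. Speed limits (rad/s): [2.22, 2.22, 2.79, 3.14, 3.14, 3.14].

### API

Orientations are given as a unit quaternion [w, x, y, z].
In Python, from plant import sensors, vision, close_job, spot_in, cut_out, spot_point, r gives the robot as it stands.
- The arm moves only by the shell command python3 -m pendant 'ROWS' [OPENING]. ROWS is text: rows parted by semicolons, each of 6 numbers parted by spaces: the shift along the tool's x, y, z in m, then the turn, a rotation vector about the tool's x, y, z in rad. A call has 1 to 5 rows; each row shifts and turns the commanded pose from where the row before left it, along the tool's axes as they then stand; what a row does not reach is not made up. A row lasts 1/12 s, in which the tool goes at most 41.7 mm and 7.16 degrees, less where a joint would pass 70% of its speed; a pose out of reach is approached as far as the arm can. A call with a gripper value outside its range is refused whole. OPENING is the opening, from -1 (shut) to 1 (fully open), set as the call begins (- or left out, the last holds). The fingers move at their own pace and stop on an object; the grip force is fixed at half the most. Time passes only in rows, so rows that do not move let the fingers close. It gives the time, the measured TCP pose, the force, the opening and the grip force at its end, in the units of the state.
- sensors.get_state(): the state, without advancing time (a new reading comes with each control period).
- vision.get_image(name): name is "scene" or "top"; returns (picture, depth): 384x512x3 uint8, red, green, blue; 384x512 float32, m along the optical axis (not along the pixel's ray), 0 where there is no reading.
- vision.calibration(name): a dict with "K" (3x3 intrinsics, pixels), "R" (3x3) and "t" (3): a world point X has camera coordinates R X + t. Camera axes: x right, y down, z forward; pixel columns grow to the right and rows downward; lengths in m; the calibration is good to about 2 mm. A picture is of the moment at which its call begins. calibration takes no time and is no camera call.
- close_job(): hands the job in; it is judged then, once.
Trained networks look in the newest picture that a camera, given by its name, has taken for a name from the list of things; names that differ only in an ending like _2 or _b are one class to them, and where a whole thing is asked for, a point or a joint stands for the part that bears it (a point fixed in the world has none). Each returns a list of dicts, best first, with "score" (0 to 1); they miss things now and then, are a little off and sometimes report something else, mostly with a low value. They report only what shows in the picture. A call takes as long as a camera call.
- spot_in(camera, label): "extent" ([left, top, right, bottom] in pixels, round what is visible of it).
- cut_out(camera, label): "mask" (384x512 bool, what is visible of it) and "extent" ([left, top, right, bottom] in pixels, round what is visible of it).
- spot_point(camera, label): "pixel" ([row, column] in pixels: a listed point, or the origin of a listed thing).
The state is a dict: "t": time; "joint_pos": joint angles; "joint_velocities": joint speeds; "joint_efforts": joint torques, N m; "ee_pos": TCP position; "ee_rot": TCP orientation; "ft_force": force on the tool from outside, world axes, zero at the start; "torque": the same for the moment, N m; "grip_width": finger opening in m; "gripper_force": force on a finger pad.
Only numpy, scipy, OpenCV 4.12 (cv2) and the standard library are available. Lean on these libraries where they do the work, as an engineer would, in place of code of your own. Each camera call takes 0.05 s, during which the arm holds its last target. There are 200 camera calls.

### The job

Close the ham press: take the clamp bar from the worktop, feel its narrow tongue into the pocket of the lug at one end of the press (the lug's height is screwed to suit the filling and differs each time) and push it fully home, then press the other end down against the spring until the catch with the red tab snaps over it, and let go. Ease it down, do not force it, and leave the spice jars, the garlic and the lemon where they are.

Things in the scene. Friction and masses are not known exactly. Their poses are not given: they have to be found in the camera images.
- press: Ham press: steel mould 104 x 170 mm, 80 high, standing fast on the worktop. Origin: centre of its underside; x across, y along it to the lug, z up. In this frame (mm): rim z 80, sunk lid z 74, wire handles out to x +-69 at z 48; +y end: lug; -y end: sprung catch with red tab; middle: plunger. Closed, the bar lies level on top, underside at z 84 to 94 by the lug, 89 by the catch.
- bar_grip (a point): Clamp bar, loose, about 160 g, at first flat on the worktop; this point is the centre of its black grip. Axes: y along the bar to the tongue, z up. In this frame (mm): grip 18 wide (x), 56 long (y), z -13 to 13; under it a steel strip 24 wide, 5 thick, z -22 to -17, from y -101.5 to 70, going on as a tongue 16 wide, 5 thick, to y 100. Mass centre near the middle.
- bar_tongue (a point): Tip of the clamp bar's tongue (y 100 from the grip's centre), half-way up its 5 mm thickness; axes as the bar's. Home in the lug it lies 98 to 102 mm from the press's middle.
- bar_end (a point): Clamp bar's other, broad end (y -101.5 from the grip's centre), half-way up its 5 mm thickness; axes as the bar's. This end goes under the catch.
- lug_mouth (a point): Nominal mouth of the lug, a pocket open to -y: roof's edge, midway across, ledge to roof. The lug itself is clamped up to 4.5 mm higher or lower than this, unmeasured: feel for it. Press axes; with the lug at this height (mm): ledge z -5.5 from y 1, roof z 6, 6 thick, cheeks x +-14, back wall y 15, lip flaring from the roof's edge to y -5, z 10. Missed, the tongue stops at y -5 to 1.
- catch_nose (a point): Lower front edge of the closed catch's nose, 96 mm from the press's middle; axes as the press's. The bar's end must pass below this height; it then rests up against the nose's flat underside, which overhangs it by 3 to 6 mm. Above the nose a ramp rises outwards (10 mm to -y, 15 mm up) and leads the end down.
- catch (a joint): Catch, 30 mm wide, hinged low on the end wall: 0 shut, grows to 0.4 rad leaning out (-y). A light spring shuts it; the bar's end, pressed down, pushes it out by about 0.1 rad, in all 5 to 15 N at the bar's end, then it snaps back over the end. Some 6 mm below its closed height the bar meets a rest.
- plunger (a joint): Black sprung plunger in the middle of the lid, 36 mm across: 0 is up (flat top at z 100 mm of the press), grows as it is pushed down, to 0.018 m; 0.6 N/mm. It lifts the bar's middle; with the bar closed it reads 0.008 to 0.014.
- spice_a: Spice jar with black cap, 45 mm across and 105 high, bystander; origin at its foot.
- spice_b: Another spice jar, brown cap, 44 mm across and 105 high, bystander; origin at its foot.
- garlic: Garlic bulb, 60 mm across and 58 high, bystander; origin at its foot.
- lemon: Lemon, 78 x 55 x 56 mm, bystander; origin at its foot.

How it is judged:
By the outcome, as a careful person would: the job done as asked, in the order asked, and still so for the second after the job is handed in, with the robot touching nothing.
It also fails if it takes over 51 s, if anything falls off the work surface, if the arm or the gripper's body presses on something with over 40 N, if the wrist force passes 120 N, or if a joint passes its speed limit or range.

## Working session

There is one attempt and no reset: what is moved stays moved. The work goes in short steps, Python scripts to look and compute and a shell command to move; the robot and the scene stay as the last step left them, time stands still between calls to the robot, and variables do not carry over. Pictures are saved under pics/ and viewed, at most 10 in all, crops included, and the job is handed in when it is done.

```bash
ls; mkdir -p pics; cat > h.py <<'E'
import numpy as np, cv2
from plant import sensors, vision, close_job, spot_in, cut_out, spot_point, r
def px2w(cam,row,col,d):
    c=vision.calibration(cam);K,R,t=[np.array(c[k]) for k in("K","R","t")]
    p=np.linalg.inv(K)@[col,row,1]*d
    return R.T@(p-t)
def tri(obs):
    A=[];b=[]
    for cam,(row,col) in obs:
        c=vision.calibration(cam);K,R,t=[np.array(c[k]) for k in("K","R","t")]
        P=K@np.c_[R,t]
        for m in (col*P[2]-P[0],row*P[2]-P[1]):
            A.append(m[:3]);b.append(-m[3])
    A=np.array(A);b=np.array(b)
    x=np.linalg.lstsq(A,b,rcond=None)[0]
    return x
def rayz(cam,row,col,z):
    c=vision.calibration(cam);K,R,t=[np.array(c[k]) for k in("K","R","t")]
    o=-R.T@t;d=R.T@np.linalg.inv(K)@[col,row,1]
    return o+d*(z-o[2])/d[2]
E
python3 - <<'E'
from h import *
np.set_printoptions(precision=4,suppress=True)
s=sensors.get_state();print(s['t'],s['ee_pos'],s['ee_rot'],s['ft_force'],s['grip_width'],r.pinch_z)
im={}
for c in("scene","top"):
    p,d=vision.get_image(c);im[c]=p,d
    cv2.imwrite(f"pics/{c}0.png",cv2.cvtColor(p,cv2.COLOR_RGB2BGR))
    k=vision.calibration(c);print(c,-np.array(k["R"]).T@k["t"],np.array(k["K"])[0,0])
for l in("press","bar_grip","bar_tongue","bar_end","lug_mouth","catch_nose","plunger","spice_a","garlic","lemon"):
    ob=[]
    for c in("scene","top"):
        q=spot_point(c,l)
        for e in q[:2]:
            rr,cc=e["pixel"];i,j=int(np.clip(rr,0,383)),int(np.clip(cc,0,511))
            print(l,c,round(e["score"],2),np.round(e["pixel"],1),px2w(c,rr,cc,im[c][1][i,j]))
        if q: ob.append((c,q[0]["pixel"]))
    if len(ob)==2: print("   tri",tri(ob))
print(sensors.get_state()['t'])
E
```

```text
pics
0.0 [ 0.1967 -0.5133  0.2308] [-0.0006  0.9833  0.1819 -0.0001] [ 0.9292 -0.164   0.2019] 0.08564050473574857 -0.0187
scene [-0.1129  0.7655  0.7394] 489.8963262642148
top [ 0.4419 -0.3145  1.0979] 374.91125723246006
press scene 0.71 [257.5 269.4] [ 0.4052 -0.0745  0.0528]
press scene 0.48 [194.6 281.3] [ 0.5918 -0.4428  0.0118]
press top 0.72 [238.8 352.7] [ 0.4321 -0.5737  0.0536]
press top 0.68 [233.2 191.4] [ 0.4506 -0.1376  0.1022]
   tri [ 0.5677 -0.5427 -0.2581]
bar_grip scene 0.73 [208.5 288.3] [ 0.5084 -0.3432  0.0327]
bar_grip top 0.81 [211.5 273.8] [ 0.5104 -0.3589  0.033 ]
   tri [ 0.5141 -0.3576  0.0241]
bar_tongue top 0.65 [202.5 236.3] [ 0.5401 -0.2504 -0.0014]
bar_end scene 0.84 [202.  309.7] [ 0.5012 -0.4675  0.001 ]
bar_end top 0.66 [218.4 307.4] [ 0.4419 -0.3145  1.0979]
   tri [ 0.4935 -0.4555  0.0086]
lug_mouth scene 0.84 [238.4 235.2] [ 0.5046 -0.0708  0.0743]
lug_mouth scene 0.41 [216.1 214.5] [ 0.6777 -0.2054  0.0183]
lug_mouth top 0.74 [214.2 162.8] [ 0.5015 -0.0603  0.1009]
   tri [ 0.4986 -0.0583  0.0837]
catch_nose scene 0.8 [216.8 298.4] [ 0.4064 -0.2167  0.0982]
catch_nose scene 0.41 [214.9 215.5] [ 0.6743 -0.2061  0.023 ]
catch_nose top 0.75 [253.8 220.6] [ 0.3966 -0.2156  0.108 ]
   tri [ 0.4008 -0.2125  0.1019]Traceback (most recent call last):
  File "<stdin>", line 12, in <module>
ValueError: it knows: bar_end, bar_grip, bar_tongue, catch_nose, garlic, lemon, lug_mouth, press, spice
```

View pics/scene0.png

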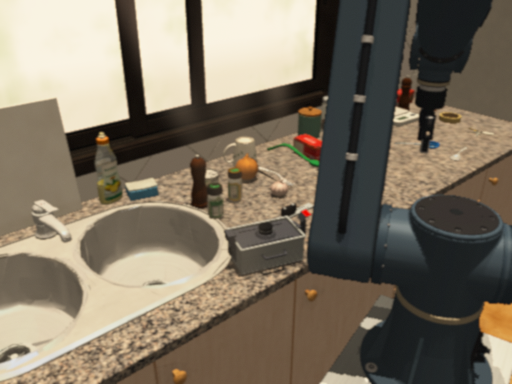

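View pics/top0.png

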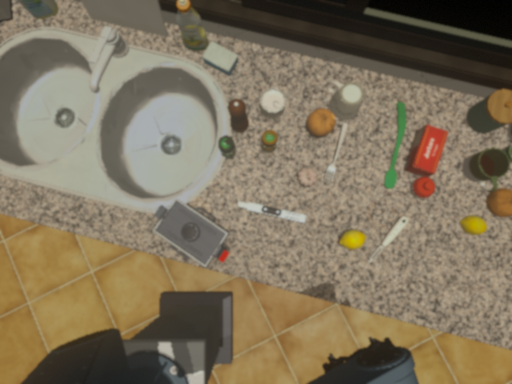

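The top view shows the press at about row 232, col 192, with its red tab at (255,223) and the lug at (212,162). The bar runs from (205,238) to (217,305). A jar is at (146,227), the garlic at (176,307) and the lemon at (240,352). Next I'll refine these positions with masks and zoomed crops.

```bash
python3 - <<'E'
from h import *
np.set_printoptions(precision=4,suppress=True)
p,d=vision.get_image("top");s,ds=vision.get_image("scene")
a=cv2.resize(p[185:275,145:315],None,fx=4.6,fy=4.6,interpolation=cv2.INTER_CUBIC)
cv2.imwrite("pics/zt.png",cv2.cvtColor(a,cv2.COLOR_RGB2BGR))
b=cv2.resize(s[185:285,215:325],None,fx=6,fy=6,interpolation=cv2.INTER_CUBIC)
cv2.imwrite("pics/zs.png",cv2.cvtColor(b,cv2.COLOR_RGB2BGR))
for l in("press","bar_grip"):
    for e in cut_out("top",l)[:3]:
        m=e["mask"];ys,xs=np.nonzero(m);pts=np.c_[xs,ys].astype(np.float32)
        (cx,cy),(w,h),an=cv2.minAreaRect(pts)
        print(l,e["score"],m.sum(),e["extent"],"rect",cx,cy,w,h,an)
        bx=cv2.boxPoints(((cx,cy),(w,h),an))
        z=0.003 if l=="bar_grip" else .08
        for q in bx: print(rayz("top",q[1],q[0],z))
        mu=pts.mean(0);u,sv,v=np.linalg.svd(pts-mu,full_matrices=False);v=v[0]
        A=rayz("top",mu[1],mu[0],z);B=rayz("top",mu[1]+30*v[1],mu[0]+30*v[0],z);D=B-A
        print(" mean",A,"yaw",np.degrees(np.arctan2(D[1],D[0])))
# world z map around lug/catch/plunger/bar from top depth
for n,(r0,c0) in dict(lug=(214,163),catch=(254,221),plung=(233,191),mid=(240,180)).items():
    print(n);print(np.array([[1000*px2w("top",i,j,d[i,j])[2] for j in range(c0-7,c0+8)] for i in range(r0-6,r0+7)]).astype(int))
E
```

```text
press 0.76 3066 [152.8, 200.5, 227.0, 270.4] rect 191.60800170898438 232.34402465820312 84.6225357055664 48.95205307006836 34.69515609741211
[ 0.4648 -0.0018  0.08  ]
[ 0.574  -0.0752  0.08  ]
[ 0.4414 -0.2658  0.08  ]
[ 0.3359 -0.1913  0.08  ]
 mean [ 0.4529 -0.1318  0.08  ] yaw -123.2526745684647
bar_grip 0.76 584 [238.1, 200.5, 305.7, 220.6] rect 271.2308349609375 210.95077514648438 69.849609375 9.219523429870605 12.407419204711914
[ 0.5237 -0.2501  0.003 ]
[ 0.5501 -0.256   0.003 ]
[ 0.5043 -0.4547  0.003 ]
[ 0.4783 -0.4483  0.003 ]
 mean [ 0.5135 -0.3571  0.003 ] yaw -103.36738516089092
lug
[[  5   3  98 102 102  99 103 102 103 101  86   2  80  80  74]
 [  2 102  99 100 102 106 103 102  99  98  97  81  81  79  71]
 [101 102 103  98 102 101 102 102  97  99  96  79  81  69  74]
 [ 99 102 103 100 101 100 102  99  99  96  78  79  73  74  71]
 [100  99 104 104  98 101 102 103 100  81  79  77  68  73  75]
 [103 100 100 102 103 100 100  98  98  78  77  68  73  77  77]
 [101 100  98 101 100 102 101 102  81  83  75  74  75  75  67]
 [102 102  97 106  99 102 102  80  80  79  72  74  71  7
[... 2319 characters left out ...]
1 102]
 [ 76  77  78  74  70  73  72  73  74  79  82  98 101  99 100]
 [ 74  78  78  77  77  71  74  73  75  77  82  78 100 100  98]
 [ 72  72  76  77  75  76  72  75  75  73  77  78  83  83  92]
 [ 77  76  77  74  73  77  77  77  77  76  75  76  79  82  80]
 [ 74  72  71  75  71  75  78  73  75  72  74  73  73  76  75]
 [ 72  71  72  74  76  75  73  78  77  75  73  78  74  74  72]
 [ 70  74  77  73  73  74  75  75  78  75  78  74  76  74  69]
 [ 81  75  65  76  75  77  76  76  74  73  76  77  80  77  75]
 [ 82  81  83  71  73  72  77  77  73  75  78  80  77  76  75]
 [ 79  79  83  80  75  68  71  71  76  76  77  73  73  77  77]
 [ -3  -1  79  82  80  81  67  73  76  70  75  76  71  76  78]]
```

View pics/zt.png

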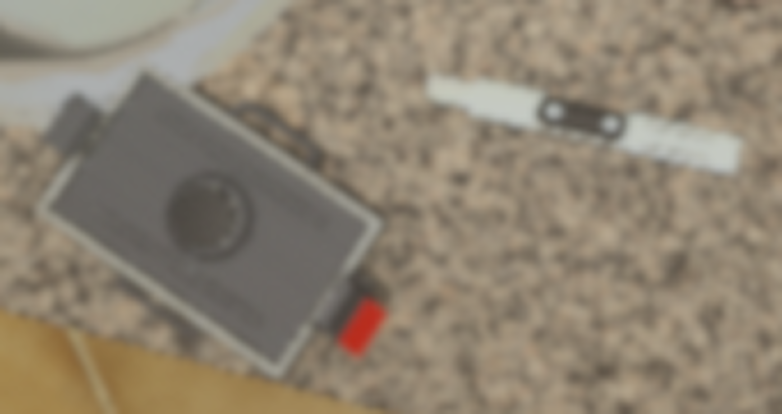

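View pics/zs.png

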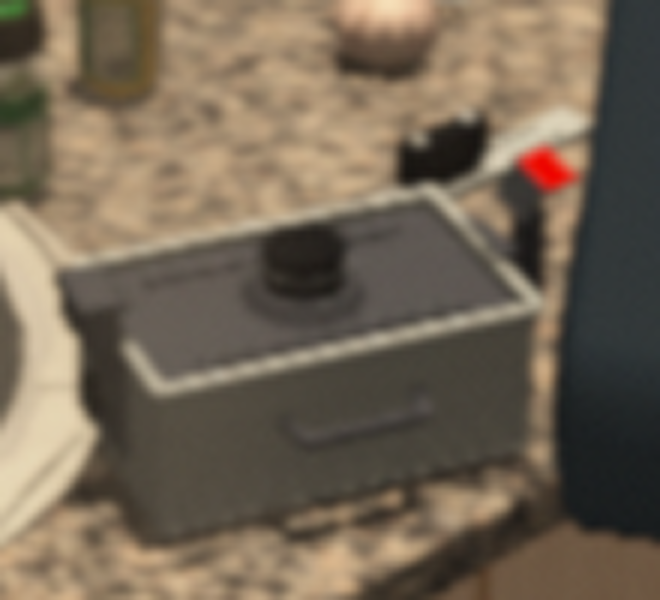

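The crops show the tongue pointing left towards the press (tip near row 204, col 238.5) and the grip's centre at (210.4,271.5). The lug lies up-left of the press and the red tab down-right. The lug's top reads about 101 mm, so the pocket is close to nominal height. Next I'll fit the press pose from the depth points.

```bash
python3 - <<'E'
from h import *
np.set_printoptions(precision=4,suppress=True)
ds=[vision.get_image("top")[1] for _ in range(6)]
d=np.median(ds,0)
W=np.array([[px2w("top",i,j,d[i,j]) for j in range(130,330)] for i in range(180,290)]).reshape(-1,3)
near=np.hypot(*(W[:,:2]-[.452,-.134]).T)<.125
P=W[near&(W[:,2]>.066)&(W[:,2]<.09)]
(c,wh,an)=cv2.minAreaRect((P[:,:2]*1000).astype(np.float32));print("rim rect",c,wh,an)
for n,ctr,lo,hi,rad in(("plunger",(.45,-.135),.096,.105,.03),("lugtop",(.503,-.052),.094,.108,.03),("tab",(.393,-.226),.094,.12,.035)):
    m=(np.hypot(*(W[:,:2]-ctr).T)<rad)&(W[:,2]>lo)&(W[:,2]<hi);Q=W[m]
    print(n,m.sum(),Q.mean(0),np.median(Q[:,2]),cv2.minAreaRect((Q[:,:2]*1000).astype(np.float32)))
w=W[np.hypot(*(W[:,:2]-[.52,-.2]).T)<.03];print("worktop",np.median(w[:,2]))
P80=P
from scipy.optimize import minimize
def cost(q,y0=0):
    th=q[2];u=np.array([np.cos(th),np.sin(th)]);v=np.array([np.sin(th),-np.cos(th)])
    A=(W[near][:,:2]-q[:2]);y=A@u;x=A@v
    z=W[near][:,2];on=(z>.066)
    ins=(abs(y)<.085)&(abs(x)<.052)
    other=(z>.092)
    lab=np.where(on,1,0)
    skip=(abs(x)<.018)&(abs(y)>.075)
    return np.sum((ins!=on)&~skip)
best=min(((cost((x,y,t)),x,y,t) for x in np.arange(.442,.464,.001) for y in np.arange(-.145,-.122,.001) for t in np.radians(np.arange(53,62,.5))))
B=[(x,y,t) for x in np.arange(.442,.464,.001) for y in np.arange(-.145,-.122,.001) for t in np.radians(np.arange(53,62,.5)) if cost((x,y,t))<=best[0]+3]
print(best,np.mean(B,0),np.degrees(np.mean(B,0)[2]),len(B))
print("grip",rayz("top",210.4,271.5,.035),rayz("top",210.9,272,.035))
a=rayz("top",203.9,238.5,.005);b=rayz("top",218.7,305.9,.005);print("ends",a,b,np.linalg.norm(a-b),(a+b)/2)
m=[e for e in cut_out("scene","bar_grip")][:1]
if m: print(m[0]["extent"])
E
```

```text
Traceback (most recent call last):
  File "h.py", line 4, in px2w
    c=vision.calibration(cam);K,R,t=[np.array(c[k]) for k in("K","R","t")]
ValueError: time passes only in moves, steps and waits
```

```bash
python3 - <<'E'
s=open('h.py').read()
s=s.replace("def px2w","import functools\n@functools.lru_cache(None)\ndef cal(c): return vision.calibration(c)\ndef px2w",1).replace("c=vision.calibration(cam)","c=cal(cam)")
open('h.py','w').write(s)
E
python3 - <<'E'
from h import *
np.set_printoptions(precision=4,suppress=True)
ds=[vision.get_image("top")[1] for _ in range(5)]
d=np.median(ds,0)
W=np.array([[px2w("top",i,j,d[i,j]) for j in range(130,330)] for i in range(180,290)]).reshape(-1,3)
near=np.hypot(*(W[:,:2]-[.452,-.134]).T)<.125
N=W[near]
for n,ctr,lo,hi,rad in(("plunger",(.45,-.135),.096,.105,.03),("lugtop",(.503,-.052),.094,.108,.03),("tab",(.393,-.226),.094,.12,.035)):
    m=(np.hypot(*(W[:,:2]-ctr).T)<rad)&(W[:,2]>lo)&(W[:,2]<hi);Q=W[m]
    print(n,m.sum(),Q.mean(0),np.median(Q[:,2]),cv2.minAreaRect((Q[:,:2]*1000).astype(np.float32)))
w=W[np.hypot(*(W[:,:2]-[.52,-.2]).T)<.03];print("worktop",np.median(w[:,2]))
def cost(q):
    th=q[2];u=np.array([np.cos(th),np.sin(th)]);v=np.array([np.sin(th),-np.cos(th)])
    A=(N[:,:2]-q[:2]);y=A@u;x=A@v
    on=N[:,2]>.066;ins=(abs(y)<.085)&(abs(x)<.052)
    return np.sum((ins!=on)&~((abs(x)<.022)&(abs(y)>.075)))
G=[(x,y,t) for x in np.arange(.444,.460,.001) for y in np.arange(-.143,-.124,.001) for t in np.radians(np.arange(54,61,.5))]
C=np.array([cost(g) for g in G]);B=np.array(G)[C<=C.min()+3]
print(C.min(),B.mean(0),np.degrees(B.mean(0)[2]),len(B))
print("grip",rayz("top",210.4,271.5,.035),rayz("top",210.9,272,.035))
a=rayz("top",203.9,238.5,.005);b=rayz("top",218.7,305.9,.005);print("ends",a,b,np.linalg.norm(a-b),(a+b)/2)
E
```

```text
plunger 146 [ 0.4554 -0.1295  0.1002] 0.10026652582414547 ((455.31201171875, -129.283447265625), (34.20165252685547, 33.47843551635742), 45.999385833740234)
lugtop 111 [ 0.5079 -0.0518  0.1011] 0.1011809879531437 ((507.8496398925781, -51.655582427978516), (22.290616989135742, 34.286956787109375), 53.98155212402344)
tab 112 [ 0.3944 -0.2195  0.11  ] 0.1118884775126728 ((394.4239501953125, -219.08392333984375), (24.85137176513672, 29.467329025268555), 55.81446075439453)
worktop 0.0003791599357829134
194 [ 0.4555 -0.1271  0.9754] 55.884615384615394 13
grip [ 0.5134 -0.3523  0.035 ] [ 0.512  -0.3537  0.035 ]
ends [ 0.5353 -0.2572  0.005 ] [ 0.4905 -0.4528  0.005 ] 0.2007104317081561 [ 0.5129 -0.355   0.005 ]
```

```bash
python3 -m pendant '0 0 0 0 0 -0.122;0 0 0 0 0 -0.122;0 0 0 0 0 -0.122;0 0 0 0 0 -0.122;0 0 0 0 0 -0.122' 1
python3 -m pendant '0 0 0 0 0 -0.122;0 0 0 0 0 -0.122;0 0 0 0 0 -0.125;.0226 .0273 0 0 0 0;.0226 .0273 0 0 0 0'
python3 -m pendant '.0226 .0273 0 0 0 0;.0226 .0273 0 0 0 0;.0226 .0273 0 0 0 0;.0226 .0273 0 0 0 0;.0226 .0273 0 0 0 0'
python3 -m pendant '.0226 .0273 0 0 0 0;.0226 .0273 0 0 0 0;.0226 .0273 0 0 0 0;0 0 .03 0 0 0;0 0 .03 0 0 0'
python3 -m pendant '0 0 0.03 0 0 0;0 0 0.03 0 0 0;0 0 0 0 0 0'
cat > st.py <<'E'
from h import *
from scipy.spatial.transform import Rotation as Ro
np.set_printoptions(precision=4,suppress=True)
def show(tp=None,yaw=None):
    s=sensors.get_state();q=s['ee_rot'];R=Ro.from_quat(np.r_[q[1:],q[0]]).as_matrix()
    print("t %.2f tcp"%s['t'],s['ee_pos'],"toolx yaw %.2f pitch %.2f"%(np.degrees(np.arctan2(R[1,0],R[0,0])),np.degrees(np.arcsin(R[2,0]))),"z",R[:,2],"F",s['ft_force'],"M",s['torque'],"grip",round(s['grip_width'],4),s['gripper_force'])
    if tp is not None: print(" shift tool",R.T@(np.array(tp)-s['ee_pos']))
    return s,R
E
python3 -c "
from st import *
show((.513,-.3535,.010))"
```

```text
t: 1.87
ee_pos: [0.1968, -0.5136, 0.2313]
ee_rot: [0.0, 0.882, 0.471, 0.0]
ft_force: [0.3, -0.3, -0.3]
grip_width: 0.0853
gripper_force: 0.0
t: 2.28
ee_pos: [0.2599, -0.4819, 0.2313]
ee_rot: [0.0, 0.783, 0.622, -0.0]
ft_force: [0.9, -0.7, 0.6]
grip_width: 0.0857
gripper_force: 0.0
t: 2.7
ee_pos: [0.4199, -0.4012, 0.2314]
ee_rot: [0.0, 0.782, 0.623, 0.0]
ft_force: [0.3, 0.1, -0.3]
grip_width: 0.0856
gripper_force: 0.0
t: 3.12
ee_pos: [0.5157, -0.3538, 0.1717]
ee_rot: [0.002, 0.781, 0.624, 0.0]
ft_force: [0.0, -0.0, -0.8]
grip_width: 0.0854
gripper_force: 0.0
t: 3.37
ee_pos: [0.5111, -0.3525, 0.1057]
ee_rot: [-0.004, 0.782, 0.623, -0.001]
ft_force: [-0.6, 0.7, -0.5]
grip_width: 0.0856
gripper_force: 0.0
t 3.37 tcp [ 0.5111 -0.3525  0.1057] toolx yaw 77.06 pitch 0.22 z [-0.007   0.0056 -1.    ] F [-0.5971  0.6641 -0.5307] M [-0.0212  0.0079  0.0143] grip 0.0856 0.0
 shift tool [-0.0009  0.0028  0.0956]
```

```bash
python3 -m pendant '0 0 .032 0 0 0;0 0 .032 0 0 0;0 0 .025 0 0 0;0 0 0 0 0 0;0 0 0 0 0 0'
python3 -c "
from st import *
show((.513,-.3535,.010))
p,d=vision.get_image('top')
a=cv2.resize(p[170:250,220:330],None,fx=6,fy=6,interpolation=cv2.INTER_CUBIC)
cv2.imwrite('pics/g1.png',cv2.cvtColor(a,cv2.COLOR_RGB2BGR))
"
```

```text
t: 3.78
ee_pos: [0.5136, -0.3547, 0.0231]
ee_rot: [-0.0, 0.782, 0.623, -0.0]
ft_force: [0.2, -1.0, 0.6]
grip_width: 0.086
gripper_force: 0.0
t 3.78 tcp [ 0.5136 -0.3547  0.0231] toolx yaw 77.05 pitch 0.01 z [-0.0004  0.0003 -1.    ] F [ 0.1763 -1.0245  0.5808] M [0.0166 0.0185 0.0968] grip 0.086 0.0
 shift tool [ 0.001  -0.0009  0.0132]
```

View pics/g1.png

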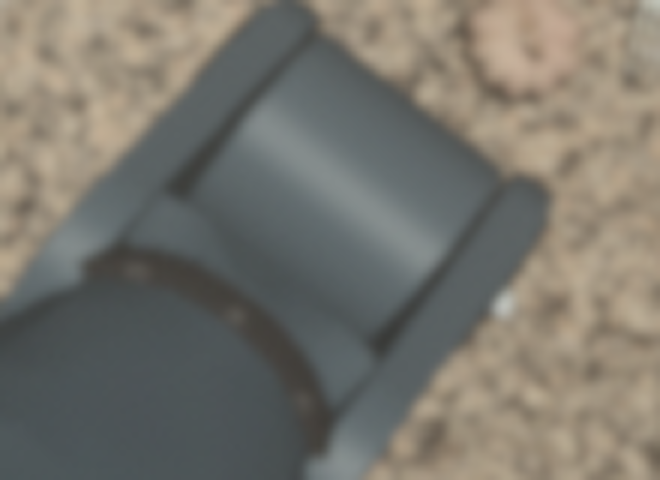

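The arm hides the bar in this view, but the pose agrees with the measurement, so I'll close on it.

```bash
python3 -m pendant '0.001 0 .0125 0 0 0;0 0 0 0 0 0'
python3 -m pendant '0 0 0 0 0 0;0 0 0 0 0 0;0 0 0 0 0 0;0 0 0 0 0 0;0 0 0 0 0 0' -1
python3 -m pendant '0 0 0 0 0 0;0 0 0 0 0 0;0 0 0 0 0 0;0 0 0 0 0 0;0 0 0 0 0 0'
python3 -c "
from st import *
show()"
```

```text
t: 4.0
ee_pos: [0.5139, -0.3535, 0.0099]
ee_rot: [0.0, 0.782, 0.623, 0.0]
ft_force: [1.0, 0.1, -1.0]
grip_width: 0.0853
gripper_force: 0.0
t: 4.42
ee_pos: [0.5137, -0.3536, 0.01]
ee_rot: [0.0, 0.782, 0.623, 0.0]
ft_force: [-0.0, 0.3, -0.2]
grip_width: 0.0254
gripper_force: 0.0
t: 4.83
ee_pos: [0.5139, -0.3537, 0.0101]
ee_rot: [0.0, 0.782, 0.623, 0.0]
ft_force: [-0.3, 0.3, 4.0]
grip_width: 0.0168
gripper_force: 59.9
t 4.83 tcp [ 0.5139 -0.3537  0.0101] toolx yaw 77.05 pitch -0.01 z [ 0.0005 -0.0004 -1.    ] F [-0.2943  0.255   3.9954] M [0.0352 0.0154 0.015 ] grip 0.0168 59.93412673473358
```

```bash
python3 -m pendant '0 0 -.02 0 0 0;0 0 -.035 0 0 0;0 0 -.035 0 0 0;0 0 -.035 0 0 0;0 0 -.035 0 0 0'
python3 -m pendant '0 0 -.01 0 0 .123;0 0 0 0 0 .123;0 0 0 0 0 .123;0 0 0 0 0 0;0 0 0 0 0 0'
cat >> st.py <<'E'
C=np.array([.4554,-.1292,0]);th=np.radians(55.9)
Rp=np.array([[np.sin(th),np.cos(th),0],[-np.cos(th),np.sin(th),0],[0,0,1]])
DX=0.0
def tip(goal=None):
    s,R=show()
    T=lambda v:1000*Rp.T@(R@np.array(v)+s['ee_pos']-C)
    print(" press mm: tip",T((.1+DX,0,.0075)),"end",T((-.1015+DX,0,.0075)),"tcp",T((0,0,0)),"F press",Rp.T@s['ft_force'])
    if goal is not None: print(" shift tool",R.T@Rp@(np.array(goal)/1000-T((.1+DX,0,.0075))/1000))
    return s,R
E
python3 - <<'E'
from st import *
s,R=tip((0,65,130))
for c in("top","scene"):
    p,d=vision.get_image(c)
    for l in("bar_tongue","bar_end","bar_grip"):
        for e in spot_point(c,l)[:1]:
            a,b=e["pixel"];w=px2w(c,a,b,d[int(a),int(b)]);
            z=(R@[.1,0,.0075]+s['ee_pos'])[2]
            print(c,l,round(e["score"],2),a,b,"tool frame",R.T@(w-s['ee_pos']),R.T@(rayz(c,a,b,z)-s['ee_pos']))
    if c=="top":
        a=cv2.resize(p[140:280,140:320],None,fx=4.2,fy=4.2,interpolation=cv2.INTER_CUBIC);cv2.imwrite('pics/g2.png',cv2.cvtColor(a,cv2.COLOR_RGB2BGR))
E
```

```text
t: 5.25
ee_pos: [0.5132, -0.3531, 0.1709]
ee_rot: [-0.001, 0.782, 0.623, -0.0]
ft_force: [0.4, -1.1, -2.2]
grip_width: 0.0169
gripper_force: 59.0
t: 5.67
ee_pos: [0.5134, -0.3533, 0.1792]
ee_rot: [-0.001, 0.882, 0.47, -0.0]
ft_force: [1.1, 0.9, -1.3]
grip_width: 0.0171
gripper_force: 59.0
t 5.67 tcp [ 0.5134 -0.3533  0.1792] toolx yaw 56.13 pitch 0.00 z [-0.0009  0.0007 -1.    ] F [ 1.0961  0.8692 -1.3133] M [0.0125 0.0018 0.012 ] grip 0.0171 59.046276211738586
 press mm: tip [173.2579 -53.087  171.7419] end [ 174.0724 -254.5853  171.7285] tcp [ 173.6707 -153.0866  179.2352] F press [ 0.4204  1.3343 -1.3133]
 shift tool [ 0.1188 -0.1727  0.0419]
top bar_end 0.62 150.4 226.6 tool frame [0.1896 0.0631 0.0699] [0.1772 0.0539 0.0074]
scene bar_end 0.35 257.9 266.3 tool frame [ 0.1771 -0.2397  0.1298] [ 0.2484 -0.3997  0.008 ]
scene bar_grip 0.59 151.7 290.2 tool frame [ 0.0099 -0.0168 -0.0383] [-0.0402  0.0822  0.0074]
```

View pics/g2.png

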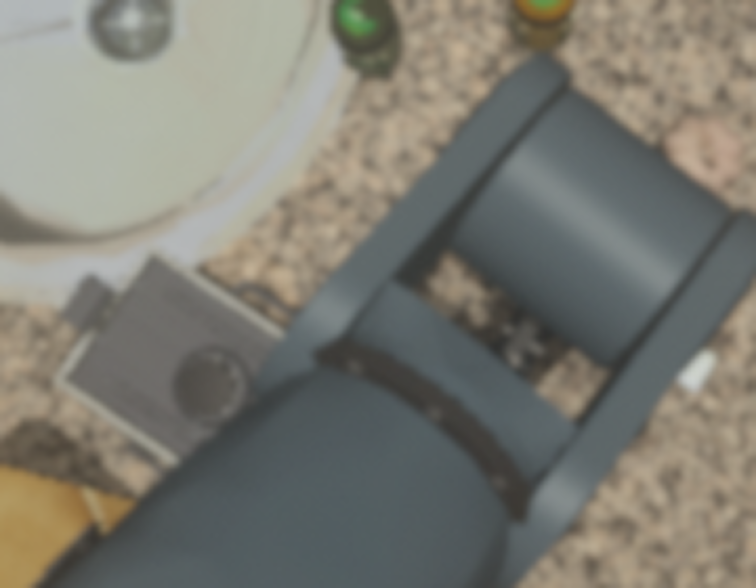

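The bar is held level; its broad end shows at about row 228, col 307. Next I'll go over the press, tilt the tongue down and measure there.

```bash
python3 -c "
from st import *
print(show()[1].T@(rayz('top',228.6,307.9,.172)-sensors.get_state()['ee_pos']))"
python3 -m pendant '.0198 -.0288 0 0 0 0;.0198 -.0288 0 0 0 0;.0198 -.0288 0 0 0 0;.0198 -.0288 0 0 0 0;.0198 -.0288 0 0 0 0'
python3 -m pendant '.0198 -.0288 0 0 0 .004;0 0 0 0 -.0875 0;0 0 0 0 -.0875 0;0 0 0 0 0 0;0 0 0 0 0 0'
python3 - <<'E'
from st import *
s,R=tip((0,70,106))
for c in("top","scene"):
    p,d=vision.get_image(c)
    for l in("bar_tongue","bar_end"):
        for e in spot_point(c,l)[:1]:
            a,b=e["pixel"];w=px2w(c,a,b,d[int(a),int(b)]);
            k=.1 if l=="bar_tongue" else -.1015
            z=(R@[k,0,.0075]+s['ee_pos'])[2]
            print(c,l,round(e["score"],2),a,b,"tool frame",R.T@(w-s['ee_pos']),R.T@(rayz(c,a,b,z)-s['ee_pos']))
    if c=="scene":
        a=cv2.resize(p[160:280,200:340],None,fx=5,fy=5,interpolation=cv2.INTER_CUBIC);cv2.imwrite('pics/g3.png',cv2.cvtColor(a,cv2.COLOR_RGB2BGR))
E
```

```text
t 6.07 tcp [ 0.5137 -0.3535  0.1797] toolx yaw 55.96 pitch 0.00 z [-0.0001  0.0001 -1.    ] F [-0.0858 -0.0019 -1.756 ] M [ 0.0046 -0.015  -0.0214] grip 0.017 59.04410541057587
[-0.099   0.0007  0.0077]
t: 6.48
ee_pos: [0.4491, -0.1895, 0.1798]
ee_rot: [0.0, 0.883, 0.469, 0.0]
ft_force: [1.1, 0.1, -1.8]
grip_width: 0.0167
gripper_force: 59.3
t: 6.9
ee_pos: [0.4376, -0.1576, 0.1797]
ee_rot: [0.04, 0.88, 0.466, -0.076]
ft_force: [0.7, -0.4, -1.0]
grip_width: 0.017
gripper_force: 59.3
t 6.90 tcp [ 0.4376 -0.1576  0.1797] toolx yaw 55.82 pitch -9.90 z [-0.0969 -0.1421 -0.9851] F [ 0.7192 -0.4335 -0.9819] M [ 0.1274 -0.0798 -0.0078] grip 0.017 59.33880686759949
 press mm: tip [  1.3101  63.7752 155.14  ] end [   1.0312 -134.7221  189.7955] tcp [  1.1759 -33.4447 179.727 ] F press [ 0.8386  0.0442 -0.9819]
 shift tool [ 0.0146 -0.0013  0.0473]
top bar_end 0.85 260.6 228.8 tool frame [-0.1009  0.0039  0.0091] [-0.1012  0.0041  0.0074]
scene bar_tongue 0.81 211.1 240.6 tool frame [0.0342 0.2526 0.1748] [ 0.1002 -0.0027  0.0075]
scene bar_end 0.69 181.8 314.5 tool frame [ 0.087  -0.4098 -0.2639] [-0.1104  0.0119  0.0091]
```

View pics/g3.png

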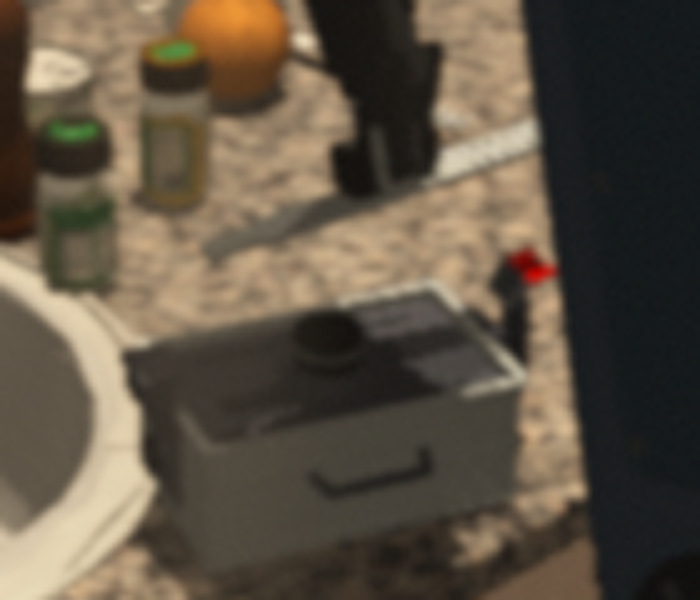

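The tongue is over the plunger's lug side at about (211,240). The tool-frame tip prediction matches the picture to 3 mm. Next I'll lower it to just in front of the mouth.

```bash
python3 -m pendant '.006 -.0013 .02 0 0 0;.006 0 .02 0 0 0;.004 0 .013 0 0 0;.003 0 .007 0 0 0;0 0 0 0 0 0'
python3 -m pendant '0 0 0 0 0 0;0 0 0 0 0 0;0 0 0 0 0 0'
python3 -c "
from st import *
tip((0,72,92.5))"
```

```text
t: 7.62
ee_pos: [0.4403, -0.1507, 0.1164]
ee_rot: [0.04, 0.881, 0.465, -0.078]
ft_force: [-2.1, 0.4, -0.2]
grip_width: 0.0171
gripper_force: 59.6
t: 7.87
ee_pos: [0.4411, -0.151, 0.1182]
ee_rot: [0.041, 0.881, 0.465, -0.077]
ft_force: [-0.0, -0.7, -1.2]
grip_width: 0.0168
gripper_force: 59.5
t 7.87 tcp [ 0.4411 -0.151   0.1182] toolx yaw 55.66 pitch -10.00 z [-0.0968 -0.1442 -0.9848] F [-0.0254 -0.6544 -1.1731] M [ 0.1058 -0.0585  0.0331] grip 0.0168 59.45636451244354
 press mm: tip [ 0.8377 71.1389 93.4476] end [  -0.0006 -127.2978  128.4393] tcp [  0.4166 -26.0384 118.1993] F press [ 0.3458 -0.5561 -1.1731]
 shift tool [ 0.001  -0.0008  0.0008]
```

```bash
python3 -m pendant '.004 0 .001 0 0 0;.003 0 0 0 0 0;.003 0 0 0 0 0;0 0 0 0 0 0'; python3 -c "
from st import *
tip()"
python3 -m pendant '.002 0 0 0 0 0;.002 0 0 0 0 0;.002 0 0 0 0 0;0 0 0 0 0 0;0 0 0 0 0 0';python3 -c "
from st import *
tip()"
```

```text
t: 8.2
ee_pos: [0.4467, -0.1423, 0.1148]
ee_rot: [0.041, 0.881, 0.465, -0.077]
ft_force: [1.1, 0.9, 0.9]
grip_width: 0.0165
gripper_force: 59.5
t 8.20 tcp [ 0.4467 -0.1423  0.1148] toolx yaw 55.70 pitch -10.01 z [-0.0975 -0.1438 -0.9848] F [1.0577 0.8622 0.8537] M [ 0.3437 -0.2746 -0.0137] grip 0.0165 59.51808750629425
 press mm: tip [ 0.495  81.4392 90.0117] end [  -0.196  -116.9937  125.0279] tcp [  0.1527 -15.7353 114.7753] F press [0.3925 1.307  0.8537]
t: 8.62
ee_pos: [0.4497, -0.1377, 0.1136]
ee_rot: [0.041, 0.881, 0.465, -0.077]
ft_force: [0.7, 1.5, 0.0]
grip_width: 0.0171
gripper_force: 59.5
t 8.62 tcp [ 0.4497 -0.1377  0.1136] toolx yaw 55.68 pitch -10.01 z [-0.0979 -0.1436 -0.9848] F [0.654  1.516  0.0443] M [ 0.3398 -0.2754 -0.0015] grip 0.0171 59.52174782752991
 press mm: tip [ 0.3889 86.9366 88.8477] end [  -0.3628 -111.4961  123.8638] tcp [  0.0202 -10.2378 113.6113] F press [-0.3084  1.622   0.0443]
```

```bash
python3 -m pendant '.002 0 0 0 0 0;.002 0 0 0 0 0;0 0 0 0 0 0;0 0 0 0 0 0';python3 -c "
from st import *
tip()"
python3 -m pendant '.002 0 0 0 0 0;.002 0 0 0 0 0;0 0 0 0 0 0;0 0 0 0 0 0';python3 -c "
from st import *
tip()"
```

```text
t: 8.95
ee_pos: [0.4519, -0.1345, 0.1129]
ee_rot: [0.041, 0.881, 0.465, -0.077]
ft_force: [0.7, 0.3, -0.7]
grip_width: 0.0171
gripper_force: 59.5
t 8.95 tcp [ 0.4519 -0.1345  0.1129] toolx yaw 55.68 pitch -10.02 z [-0.098  -0.1437 -0.9848] F [ 0.7147  0.3019 -0.7465] M [ 0.2484 -0.142  -0.017 ] grip 0.0171 59.52048182487488
 press mm: tip [ 0.4224 90.7951 88.1393] end [  -0.3326 -107.6322  123.1861] tcp [  0.0519  -6.3755 112.918 ] F press [ 0.4226  0.6507 -0.7465]
t: 9.28
ee_pos: [0.4541, -0.1312, 0.1122]
ee_rot: [0.041, 0.881, 0.465, -0.077]
ft_force: [1.2, 1.6, -0.1]
grip_width: 0.0168
gripper_force: 59.5
t 9.28 tcp [ 0.4541 -0.1312  0.1122] toolx yaw 55.69 pitch -10.01 z [-0.0979 -0.1437 -0.9848] F [ 1.2296  1.6308 -0.1265] M [ 0.2934 -0.1529  0.0262] grip 0.0168 59.52105402946472
 press mm: tip [ 0.4238 94.786  87.4584] end [  -0.3159 -103.6428  122.4971] tcp [  0.0608  -2.3857 112.2331] F press [ 0.1039  2.0398 -0.1265]
```

```bash
python3 -m pendant '.002 0 0 0 0 0;.0015 0 0 0 0 0;0 0 0 0 0 0;0 0 0 0 0 0';python3 -c "
from st import *
tip()"
python3 -m pendant '.0015 0 0 0 0 0;.001 0 0 0 0 0;0 0 0 0 0 0;0 0 0 0 0 0';python3 -c "
from st import *
tip()"
```

```text
t: 9.62
ee_pos: [0.456, -0.1284, 0.1116]
ee_rot: [0.041, 0.881, 0.465, -0.077]
ft_force: [0.2, 0.3, 0.1]
grip_width: 0.0171
gripper_force: 59.5
t 9.62 tcp [ 0.456  -0.1284  0.1116] toolx yaw 55.69 pitch -10.02 z [-0.098  -0.1437 -0.9848] F [0.2436 0.2535 0.1381] M [ 0.2355 -0.1445  0.0089] grip 0.0171 59.520244002342224
 press mm: tip [ 0.3869 98.1853 86.8138] end [  -0.3494 -100.2415  121.8635] tcp [  0.0263   1.015  111.5938] F press [0.0596 0.3465 0.1381]
t: 9.95
ee_pos: [0.4567, -0.1273, 0.1114]
ee_rot: [0.041, 0.881, 0.465, -0.078]
ft_force: [-4.6, -7.7, 3.5]
grip_width: 0.017
gripper_force: 60.0
t 9.95 tcp [ 0.4567 -0.1273  0.1114] toolx yaw 55.70 pitch -10.15 z [-0.0998 -0.1453 -0.9843] F [-4.5714 -7.6635  3.4948] M [-1.2361  0.8149 -0.0303] grip 0.017 59.96907591819763
 press mm: tip [ 0.338  99.4058 86.3954] end [ -0.3572 -98.9388 121.9085] tcp [  0.002    2.2936 111.4023] F press [ 0.511  -8.9088  3.4948]
```

The tongue met the back wall at y 99.4 with 9 N, so it is home. Next I'll ease the other end down, pivoting about the tongue.

```bash
python3 -m pendant '-.0004 0 .0015 0 .025 0;-.0002 0 .0015 0 .025 0;0 0 0 0 0 0;0 0 0 0 0 0'; python3 -c "
from st import *
tip()"
python3 -m pendant '-.0002 0 .0015 0 .025 0;0 0 0 0 0 0;0 0 0 0 0 0'; python3 -c "
from st import *
tip()"
```

```text
t: 10.28
ee_pos: [0.4561, -0.128, 0.1083]
ee_rot: [0.029, 0.883, 0.466, -0.056]
ft_force: [-5.0, -5.1, 1.6]
grip_width: 0.0171
gripper_force: 59.6
t 10.28 tcp [ 0.4561 -0.128   0.1083] toolx yaw 55.67 pitch -7.23 z [-0.0716 -0.1036 -0.992 ] F [-4.958  -5.079   1.6227] M [-0.981   0.606   0.0043] grip 0.0171 59.62795615196228
 press mm: tip [ 0.3093 99.6336 88.2674] end [  -0.4856 -100.2621  113.6308] tcp [ -0.0763   1.3738 108.295 ] F press [-1.2581 -6.9854  1.6227]
t: 10.53
ee_pos: [0.4559, -0.1282, 0.1068]
ee_rot: [0.023, 0.883, 0.466, -0.045]
ft_force: [-3.7, -4.6, 1.9]
grip_width: 0.0169
gripper_force: 59.7
t 10.53 tcp [ 0.4559 -0.1282  0.1068] toolx yaw 55.68 pitch -5.80 z [-0.0576 -0.083  -0.9949] F [-3.7113 -4.5952  1.8789] M [-0.9235  0.696   0.051 ] grip 0.0169 59.65826869010925
 press mm: tip [ 0.2328 99.7953 89.2472] end [  -0.5263 -100.6722  109.6049] tcp [ -0.1353   1.0654 106.8119] F press [-0.4969 -5.8858  1.8789]
```

```bash
python3 -m pendant '-.0002 0 .0016 0 .025 0;0 0 0 0 0 0;0 0 0 0 0 0'; python3 -c "
from st import *
tip()"
python3 -m pendant '-.0002 0 .0016 0 .025 0;0 0 0 0 0 0;0 0 0 0 0 0'; python3 -c "
from st import *
tip()"
```

```text
t: 10.78
ee_pos: [0.4557, -0.1285, 0.1052]
ee_rot: [0.017, 0.884, 0.467, -0.034]
ft_force: [-3.4, -4.5, 2.0]
grip_width: 0.0171
gripper_force: 59.7
t 10.78 tcp [ 0.4557 -0.1285  0.1052] toolx yaw 55.69 pitch -4.37 z [-0.0436 -0.0624 -0.9971] F [-3.4026 -4.5151  2.0161] M [-0.9982  0.7725 -0.0063] grip 0.0171 59.66247797012329
 press mm: tip [ 0.1959 99.839  90.1127] end [  -0.5524 -101.0745  105.458 ] tcp [ -0.167    0.7012 105.2065] F press [-0.2862 -5.6464  2.0161]
t: 11.03
ee_pos: [0.4557, -0.1286, 0.1036]
ee_rot: [0.012, 0.884, 0.467, -0.023]
ft_force: [-3.6, -3.7, 0.2]
grip_width: 0.0169
gripper_force: 59.6
t 11.03 tcp [ 0.4557 -0.1286  0.1036] toolx yaw 55.68 pitch -2.92 z [-0.0293 -0.0418 -0.9987] F [-3.6163 -3.716   0.2407] M [-0.9504  0.7467  0.0364] grip 0.0169 59.56841289997101
 press mm: tip [  0.2418 100.1348  91.0459] end [  -0.5295 -101.1013  101.3267] tcp [ -0.1346   0.6484 103.6382] F press [-0.9112 -5.1046  0.2407]
```

```bash
python3 -m pendant '-.0003 0 .0016 0 .025 0;0 0 0 0 0 0;0 0 0 0 0 0'; python3 -c "
from st import *
tip()"
python3 -m pendant '-.0003 0 .0016 0 .025 0;0 0 0 0 0 0;0 0 0 0 0 0'; python3 -c "
from st import *
tip()"
```

```text
t: 11.28
ee_pos: [0.4557, -0.1287, 0.1022]
ee_rot: [0.006, 0.884, 0.467, -0.011]
ft_force: [-3.1, -2.7, 2.7]
grip_width: 0.017
gripper_force: 59.8
t 11.28 tcp [ 0.4557 -0.1287  0.1022] toolx yaw 55.68 pitch -1.48 z [-0.0147 -0.0212 -0.9997] F [-3.1179 -2.6837  2.7236] M [-0.814   0.6986  0.0617] grip 0.017 59.775046706199646
 press mm: tip [  0.3879 100.3563  92.1222] end [  -0.3978 -101.0752   97.3181] tcp [  0.0001   0.5837 102.1983] F press [-1.0772 -3.9703  2.7236]
t: 11.53
ee_pos: [0.4557, -0.1288, 0.1006]
ee_rot: [0.0, 0.884, 0.467, -0.0]
ft_force: [-2.8, -1.7, 0.9]
grip_width: 0.0164
gripper_force: 59.8
t 11.53 tcp [ 0.4557 -0.1288  0.1006] toolx yaw 55.67 pitch -0.03 z [-0.0003 -0.0005 -1.    ] F [-2.8222 -1.6689  0.9454] M [-0.4026  0.4493  0.056 ] grip 0.0164 59.81743097305298
 press mm: tip [  0.4518 100.4616  93.0415] end [  -0.3697 -101.0367   93.1596] tcp [  0.0443   0.4668 100.6001] F press [-1.4013 -2.9642  0.9454]
```

```bash
python3 -m pendant '-.0001 0 .0013 0 .01 0;0 0 0 0 0 0;0 0 0 0 0 0'; python3 -c "
from st import *
tip()"
python3 -m pendant '-.0001 0 .0013 0 .01 0;0 0 0 0 0 0;0 0 0 0 0 0'; python3 -c "
from st import *
s,R=tip()
for c in('top','scene'):
    p,d=vision.get_image(c)
    sl=(slice(225,285),slice(185,265)) if c=='top' else (slice(190,250),slice(220,330))
    cv2.imwrite('pics/c_%s.png'%c,cv2.resize(cv2.cvtColor(p[sl],cv2.COLOR_RGB2BGR),None,fx=7,fy=7,interpolation=cv2.INTER_CUBIC))
    for l in('bar_end','catch_nose'):
        for e in spot_point(c,l)[:1]:
            a,b=e['pixel'];print(c,l,e['score'],a,b,1000*Rp.T@(rayz(c,a,b,.092)-C),1000*Rp.T@(px2w(c,a,b,d[int(a),int(b)])-C))
"
```

```text
t: 11.78
ee_pos: [0.4556, -0.1289, 0.0994]
ee_rot: [-0.002, 0.884, 0.467, 0.004]
ft_force: [-4.2, -2.8, 6.2]
grip_width: 0.0166
gripper_force: 60.4
t 11.78 tcp [ 0.4556 -0.1289  0.0994] toolx yaw 55.69 pitch 0.54 z [ 0.0053  0.0078 -1.    ] F [-4.2494 -2.7923  6.2186] M [-0.4071  0.629   0.1207] grip 0.0166 60.38433015346527
 press mm: tip [  0.4134 100.4208  92.8461] end [  -0.3125 -101.0689   90.9435] tcp [ 0.0528  0.3551 99.4016] F press [-1.9533 -4.6946  6.2186]
t: 12.03
ee_pos: [0.4556, -0.1291, 0.0982]
ee_rot: [-0.005, 0.884, 0.467, 0.009]
ft_force: [-4.5, -2.5, 7.0]
grip_width: 0.0169
gripper_force: 60.7
t 12.03 tcp [ 0.4556 -0.1291  0.0982] toolx yaw 55.69 pitch 1.12 z [ 0.0111  0.0161 -0.9998] F [-4.5431 -2.4897  7.0132] M [-0.3486  0.7014  0.1083] grip 0.0169 60.676708817481995
 press mm: tip [  0.48   100.34    92.6787] end [  -0.2705 -101.1201   88.7399] tcp [ 0.1061  0.2132 98.2225] F press [-2.3661 -4.6086  7.0132]
top bar_end 0.72 253.2 225.1 [   6.1724 -112.5939   92.    ] [   7.889  -113.5535  111.947 ]
top catch_nose 0.59 253.2 220.5 [  -0.5855 -102.4472   92.    ] [   0.8589 -103.3533  107.5692]
scene bar_end 0.83 221.1 299.0 [ -2.4573 -96.4584  92.    ] [ -5.1451 -95.0205  93.7944]
scene catch_nose 0.87 218.8 299.7 [   7.4148 -103.4671   92.    ] [   5.7447 -102.5707   93.1038]
```

View pics/c_scene.png

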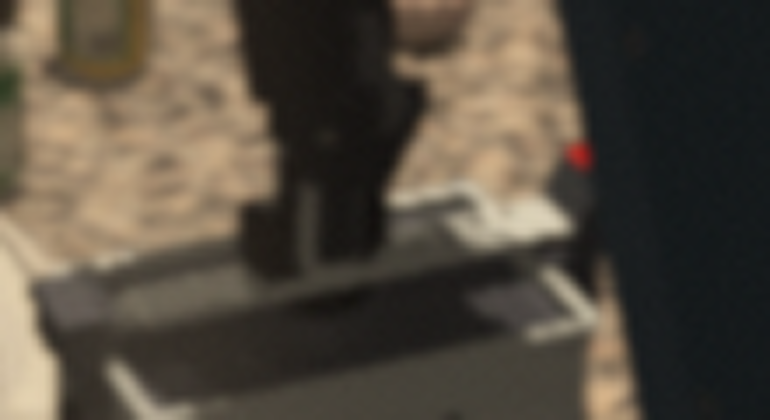

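The tongue is in the lug and the bar's end has reached the catch at about (220,299). I'll press a little further and track the red tab numerically.

```bash
cat >> st.py <<'E'
def tab():
    for c in("top","scene"):
        p,d=vision.get_image(c);q=p.astype(int)
        m=(q[...,0]>130)&(q[...,1]<80)&(q[...,2]<80)
        m&=(np.add.outer((np.arange(384)-(256 if c=="top" else 213))**2,(np.arange(512)-(224 if c=="top" else 306))**2)<20**2)
        ys,xs=np.nonzero(m)
        if len(xs): print("tab",c,m.sum(),ys.mean(),xs.mean(),1000*Rp.T@(rayz(c,ys.mean(),xs.mean(),.113)-C))
E
python3 - <<'E'
from st import *
tab()
q=cv2.imread('pics/top0.png')[...,::-1].astype(int)
m=(q[...,0]>130)&(q[...,1]<80)&(q[...,2]<80);m[:236]=0;m[276:]=0;m[:,:204]=0;m[:,244:]=0
ys,xs=np.nonzero(m);print("was",m.sum(),ys.mean(),xs.mean(),1000*Rp.T@(rayz('top',ys.mean(),xs.mean(),.113)-C))
E
python3 -m pendant '0 0 .0013 0 .012 0;0 0 0 0 0 0;0 0 0 0 0 0'; python3 -c "
from st import *
tip();tab()"
```

```text
tab top 62 255.29032258064515 223.11290322580646 [   0.7098 -112.3159  113.    ]
tab scene 6 211.5 302.0 [   6.957  -108.8892  113.    ]
was 62 255.40322580645162 223.16129032258064 [   0.5413 -112.5824  113.    ]
t: 12.68
ee_pos: [0.4556, -0.1291, 0.097]
ee_rot: [-0.007, 0.884, 0.467, 0.014]
ft_force: [-6.4, -3.8, 9.5]
grip_width: 0.0166
gripper_force: 61.1
t 12.68 tcp [ 0.4556 -0.1291  0.097 ] toolx yaw 55.69 pitch 1.80 z [ 0.0178  0.0259 -0.9995] F [-6.3985 -3.7605  9.4518] M [-0.4569  0.9869  0.1348] grip 0.0166 61.0537326335907
 press mm: tip [  0.4807 100.3356  92.6825] end [  -0.2581 -101.0637   86.3538] tcp [ 0.1124  0.15   97.038 ] F press [-3.1901 -6.7012  9.4518]
tab top 62 255.38709677419354 223.1451612903226 [   0.5521 -112.5244  113.    ]
tab scene 4 211.0 301.75 [   9.5616 -109.4883  113.    ]
```

```bash
cat >> st.py <<'E'
def strip():
    for c in("top","scene"):
        d=np.median([vision.get_image(c)[1] for _ in range(5)],0)
        k=cal(c);K,R_,t=[np.array(k[a]) for a in("K","R","t")]
        v,u=np.mgrid[0:384,0:512];Z=d
        X=np.stack([(u-K[0,2])/K[0,0]*Z,(v-K[1,2])/K[1,1]*Z,Z],-1).reshape(-1,3)
        W=1000*((X-t)@R_-C)@Rp
        W=W[(Z.ravel()>0)&(W[:,2]>60)&(W[:,2]<125)]
        for y in range(-112,110,8):
            m=(abs(W[:,0])<9)&(abs(W[:,1]-y)<4)
            if m.sum()>1: print(c,"y",y,m.sum(),np.round(np.percentile(W[m,2],[10,50,90]),1))
E
python3 -c "
from st import *
strip()"
```

```text
top y -112 21 [111.7 112.5 114. ]
top y -104 21 [105.2 110.4 111.5]
top y -96 20 [ 91.4  95.4 101.8]
top y -88 20 [91.2 92.2 94.2]
top y -80 21 [91.4 92.4 93.7]
top y -72 20 [90.8 92.6 94.5]
top y -64 20 [91.4 92.4 94. ]
top y -56 21 [90.8 92.6 93.9]
top y -48 21 [91.4 92.3 93.3]
top y -40 11 [91.3 92.7 93.2]
scene y -112 12 [ 66.8  75.9 111.6]
scene y -104 37 [ 64.6 101.1 109.3]
scene y -96 21 [91.7 93.1 98. ]
scene y -88 21 [74.2 90.8 93. ]
scene y -80 21 [74.1 91.3 93.2]
scene y -72 22 [74.2 83.2 93. ]
scene y -64 20 [73.7 83.3 93.2]
scene y -56 24 [74.  91.6 93.5]
scene y -48 21 [73.9 91.7 93.5]
scene y -40 22 [73.9 83.7 93. ]
scene y -32 19 [74.  91.9 92.8]
scene y -24 25 [ 91.5 108.3 121. ]
scene y -16 18 [ 95.1 108.4 119.7]
scene y 0 2 [ 95.3 107.8 120.4]
scene y 8 18 [ 92.9 119.7 122.9]
scene y 16 37 [ 92.6 110.8 122.6]
scene y 24 72 [ 75.2 104.7 120.8]
scene y 32 23 [74.3 91.2 92.9]
scene y 40 25 [73.8 92.  93. ]
scene y 48 26 [73.7 83.2 92.2]
scene y 56 24 [74.  83.5 93.1]
scene y 64 24 [74.1 83.5 93.2]
scene y 72 27 [73.8 88.9 92.8]
scene y 80 15 [ 74.7  91.5 100.8]
scene y 88 16 [ 63.5 100.9 101.8]
scene y 96 12 [100.6 101.4 102.2]
scene y 104 21 [ 85.4  94.1 101.3]
```

View pics/c_top.png

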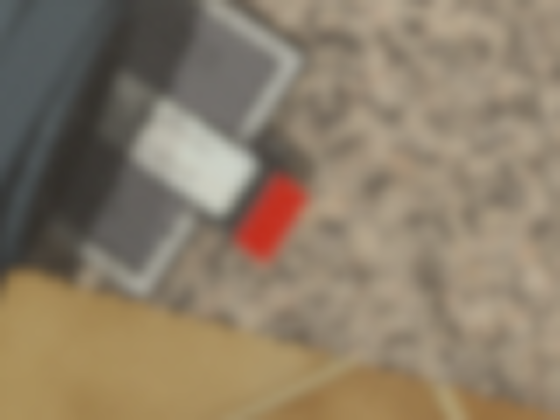

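In the crop the strip runs level (top about 92.3 mm) under the nose, and the red tab is back where it started, so the catch has snapped over it. I'll unload, release and check.

```bash
python3 -m pendant '-.0005 0 -.001 0 -.01 0;-.0002 0 -.001 0 -.01 0;0 0 0 0 0 0;0 0 0 0 0 0'; python3 -c "
from st import *
tip()"
python3 -m pendant '0 0 0 0 0 0;0 0 0 0 0 0;0 0 0 0 0 0;0 0 0 0 0 0;0 0 0 0 0 0' 1
python3 -m pendant '0 0 0 0 0 0;0 0 -.01 0 0 0;0 0 -.02 0 0 0;0 0 -.03 0 0 0;0 0 -.03 0 0 0'
python3 -m pendant '0 0 -.03 0 0 0;-.03 .02 0 0 0 0;-.03 .02 0 0 0 0;-.03 .02 0 0 0 0;0 0 0 0 0 0'
python3 -c "
from st import *
tip();tab();strip()
p,d=vision.get_image('scene')
cv2.imwrite('pics/f.png',cv2.resize(cv2.cvtColor(p[180:280,210:330],cv2.COLOR_RGB2BGR),None,fx=6,fy=6,interpolation=cv2.INTER_CUBIC))"
```

```text
t: 13.62
ee_pos: [0.4555, -0.1293, 0.0987]
ee_rot: [-0.003, 0.884, 0.467, 0.006]
ft_force: [-0.0, 1.7, 5.1]
grip_width: 0.017
gripper_force: 60.1
t 13.62 tcp [ 0.4555 -0.1293  0.0987] toolx yaw 55.68 pitch 0.73 z [ 0.0075  0.0102 -0.9999] F [-0.0426  1.7115  5.0537] M [ 0.6998 -0.1627  0.0573] grip 0.017 60.1431280374527
 press mm: tip [  0.5545 100.0944  92.5123] end [  -0.2119 -101.388    89.962 ] tcp [ 0.1705  0.0082 98.7461] F press [-0.9949  1.3934  5.0537]
t: 14.03
ee_pos: [0.4552, -0.1296, 0.0985]
ee_rot: [-0.003, 0.884, 0.467, 0.005]
ft_force: [0.7, -0.3, 0.4]
grip_width: 0.0761
gripper_force: 0.0
t: 14.45
ee_pos: [0.4541, -0.1303, 0.1901]
ee_rot: [-0.003, 0.884, 0.467, 0.005]
ft_force: [1.3, -0.0, -0.0]
grip_width: 0.0853
gripper_force: 0.0
t: 14.87
ee_pos: [0.4531, -0.2436, 0.2185]
ee_rot: [-0.001, 0.885, 0.466, 0.005]
ft_force: [1.0, 0.8, 0.0]
grip_width: 0.0854
gripper_force: 0.0
t 14.87 tcp [ 0.4531 -0.2436  0.2185] toolx yaw 55.52 pitch 0.63 z [ 0.0082  0.0077 -0.9999] F [1.0422 0.8454 0.0189] M [-0.      0.012  -0.0108] grip 0.0854 0.0
 press mm: tip [ 62.9299   4.0214
[... 489 characters left out ...]
 84.7 96.3]
scene y -56 25 [74.2 76.2 96.4]
scene y -48 23 [74.2 76.1 96.5]
scene y -40 24 [74.8 93.8 96.2]
scene y -32 19 [74.1 75.7 95.7]
scene y -24 25 [ 88.5 107.4 124.1]
scene y -16 30 [ 96.6 113.  124. ]
scene y -8 25 [ 96.7 109.6 123.2]
scene y 0 27 [ 96.  110.8 123.4]
scene y 8 24 [ 95.6 108.4 123.9]
scene y 16 39 [ 82.4 105.2 122.5]
scene y 24 70 [ 75.2 106.4 122.9]
scene y 32 27 [73.8 75.5 95.9]
scene y 40 24 [74.3 94.3 96.1]
scene y 48 25 [74.1 94.1 95.6]
scene y 56 23 [74.2 75.4 96.9]
scene y 64 27 [73.5 93.7 96.3]
scene y 72 24 [73.8 83.9 96.4]
scene y 80 15 [ 74.3  95.6 100.8]
scene y 88 19 [ 63.9 101.4 102.4]
scene y 96 13 [100.9 101.5 102.3]
scene y 104 20 [ 84.6  93.5 101.6]
```

View pics/f.png

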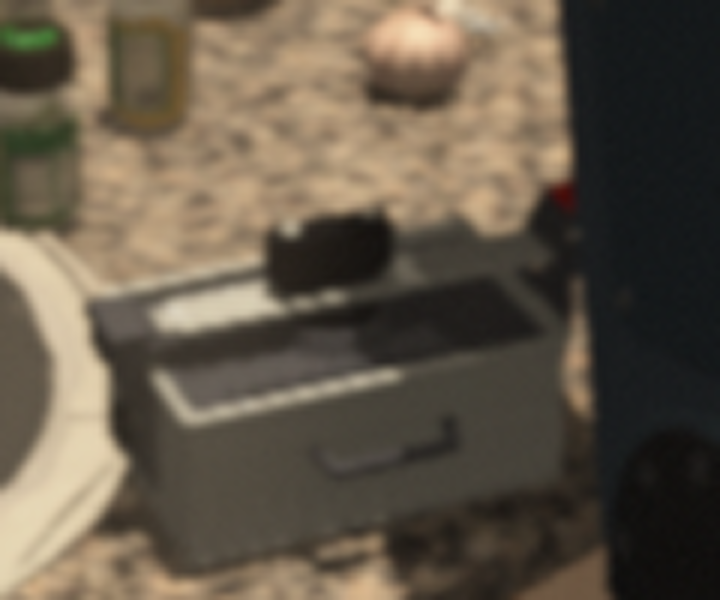

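The bar lies level from the lug (row 232, col 227) to the catch (row 220, col 300). It stays at about 95 mm with nothing holding it, although the plunger pushes up, so it is latched. The robot is clear of everything.

```bash
python3 -c "
from h import *
print(close_job())"
```

```text
the job is handed in; nothing more can be done
None
```

The ham press is closed and the job handed in at about 16 s of the 51 s: the tongue is fully home in the lug, the bar's end is held under the catch, and the gripper has let go and moved clear, without touching the jars, garlic or lemon.

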